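# Bring the pipette from its stand to hover over the open vial

## Task

Lift the grey pipette with the red button up and off the rail of its bench stand, carry it upright over the flask and the vials without touching them, and stop with its tip centred about a centimetre above the mouth of the one vial in the blue rack that has no cap. Finish while still holding the pipette there, upright, still and touching nothing but your fingers. Leave the other pipette, the flask and all vials standing where they are.

Things in the scene. Friction and masses are not known exactly. Their poses are not given: they have to be found in the camera images.
- pipette_red: grey pipette with red ring and red push button, 215 mm tall, 0.09 kg, hung upright, tip down. Origin: level with the tip; own +x points to the stand's rail, y along the rail, z up. Handle: oval 29 (x) by 24 (y) mm at 178 mm up, tapering to 19 mm across y at 84 mm up, top at 184 mm. Above it the button, 17 mm wide, on a thin stem up to 215 mm; it yields 12 mm and springs back.
- pipette_grip (a point): middle of the handle, 170 mm above the tip; axes as the pipette's. A good place to grip from above: fingers close along the pipette's y on the 24 mm sides, with the button between them (its top is 45 mm above this point). Gripped there the pipette hangs straight.
- pipette_tip (a point): lower end of the pipette, 4 mm wide, at x -12.5, y +3 mm from its origin; 170 mm below pipette_grip and 2.4 mm to the pipette's +y of it. The lowest 80 mm are a slender cone.
- pipette_clip (a point): floor of the hanging clip on the pipette's back: an open black pocket whose floor, 150 mm above the tip, rests on the rail. Its back plate, 22 mm wide, reaches 11 mm down behind the rail, so the pipette must rise well over 11 mm before it can leave sideways. The whole pipette spans x -27 to +27 mm.
- stand: fixed pipette stand, white base 135 x 236 mm, 15 mm high; origin under the base's centre, y along the rail. Aluminium rail 13 mm thick, top 200 mm up, centred at x +31 mm, between two posts at y -106 and +106 mm (tops 201 mm); black rubber rest bar 162 mm up. Two pipettes hang on the robot's side of the rail, about 100 mm apart, origins at x +14 mm; which is where varies.
- pipette_white: white pipette with dark blue ring and blue button, 209 mm tall, hung on the same rail, its clip too; spans x -27 to +27, y -15 to +19 mm about its origin, which is level with its tip; its button reaches 265 mm above the bench. Bystander: do not drag the other one through it.
- vial_open: the open vial: clear sample vial without a cap, 18 mm diameter, 74 mm tall, standing loose in a bore of the rack; origin at the centre of its foot, z up. Which of three bores it stands in varies.
- vial_mouth (a point): centre of the open vial's mouth, 74 mm above its origin, about 81 mm above the bench.
- vial_capped_a: screw-cap sample vial, 18 mm body, 20 mm white cap, 77 mm tall, standing loose in a bore of the rack; origin at the centre of its foot, z up. Bystander.
- vial_capped_b: screw-cap sample vial, 18 mm body, 20 mm white cap, 77 mm tall, standing loose in a bore of the rack; origin at the centre of its foot, z up. Bystander.
- rack: fixed blue vial rack, 88 x 170 x 45 mm, 2 rows of 4 bores, 34 mm apart; origin under its centre, x across, y along. Three more capped vials in it belong to it. Capped vials reach 84 mm above the bench.
- flask: small stoppered glass flask with blue stopper, 55 mm diameter, 71 mm tall, standing between stand and rack; origin at the centre of its foot. Bystander.

How it is judged:
By the outcome, as a careful person would: the job done as asked, in the order asked, and still so for the second after the job is handed in, while the arm keeps its last pose, push and grip.
It also fails if it takes over 51 s, if anything falls off the work surface, if the arm or the gripper's body presses on something with over 40 N, if the wrist force passes 120 N, or if a joint passes its speed limit or range.

## Robot

A 6-joint arm with a two-finger parallel gripper is mounted at the origin on a cart in front of the work surface, level with it; the furniture and walls round the work are solid. World frame = base frame: x ahead of the robot, y to its left, z up, the work surface at z = 0. Lengths are in mm, angles in degrees, forces in N, time in s.
With the tool pointing down it reaches from about 350 to 850 mm from the base axis. Payload 8.1 kg.
Tool frame: the origin (TCP) lies at the very end of the fingers, on their centre line; the grasp point (between the pads) lies 19 mm behind it (r.grip_point_offset is the distance from the TCP to the grasp point, in mm); z points along the fingers, y is the line along which they close (so a half turn about z gives the same grasp; the last joint's range is limited). The gripper opens to 85 mm and grips with 20 to 120 N. Pads are 22 mm wide; open, the fingers measure 114 mm over their backs; the gripper's body (76 mm by 85 mm) begins 54 mm behind the grasp point. The pads swing forward as they close: fully open they stand 13 mm farther back than shut.
Start: joints at [69.821, 7.471, 85.268, -0, 87.261, -4.893], TCP at [158.165, 578.782, 202.792] pointing down, gripper open.
Joint ranges: [-169.43, 169.43], [-51.17, 129.36], [1.28, 143.12], [-76.62, 256.62], [0, 156.53], [-152.29, 152.29]. Speed limits (degrees/s): [136.94, 136.94, 159.86, 180, 180, 180].

## Interface

Orientations are given as [roll, pitch, yaw] about the fixed x, y, z axes, in that order (R = Rz(yaw) Ry(pitch) Rx(roll)).
In Python, from bench import status, eyes, r gives the robot as it stands.
- The arm moves only by the shell command python3 -m handwheel 'ROWS' [FORCE]. ROWS is a JSON object whose one key "series" holds a list that holds one entry, the list of rows, each a list of 7 numbers: the shift along the tool's x, y, z in cm, then the turn, a rotation vector about the tool's x, y, z in rad, then the opening, from 0 (shut) to 1 (fully open). In form: {"series": [[[tx, ty, tz, rx, ry, rz, claw], ...]]}. A call has 1 to 12 rows; each row is the pose to reach, as a shift and turn from the pose commanded when the call began, along the tool's axes at that moment; what a row does not reach only later rows make up. A row lasts 1/8 s, in which the tool goes at most 62.5 mm and 10.7 degrees, less where a joint would pass 70% of its speed; a pose out of reach is approached as far as the arm can. A call with a gripper value outside its range is refused whole. The fingers move at their own pace and stop on an object; FORCE is the grip in N (left out, the last holds). Time passes only in rows, so rows that repeat a pose let the fingers close. It gives the time, the measured TCP pose, the force, the opening and the grip force at its end, in the units of the state.
- status.sense(): the state, without advancing time (a new reading comes with each control period).
- eyes.snapshot(name): name is "side" or "top" or "wrist"; returns a dict with "img" (384x512x3 uint8, red, green, blue), "mtx" (3x3 intrinsics, pixels), "R" (3x3) and "t" (3): a world point X has camera coordinates R X + t. Camera axes: x right, y down, z forward; pixel columns grow to the right and rows downward; lengths in mm; the calibration is good to about 2 mm. A picture is of the moment at which its call begins. There is no depth.
- r.hand_in(): hands the job in; it is judged then, once.
The state is a dict: "time": time; "joint_pos": joint angles; "qd": joint speeds; "joint_efforts": joint torques, N m; "tool_pos": TCP position; "tcp_rot": TCP orientation; "ft_force": force on the tool from outside, world axes, zero at the start; "wrist_torque": the same for the moment, N m; "finger_gap": finger opening in mm; "grip_force": force on a finger pad.
Only numpy, scipy, OpenCV 4.12 (cv2) and the standard library are available. Lean on these libraries where they do the work, as an engineer would, in place of code of your own. Each camera call takes 0.05 s, during which the arm holds its last target. There are 200 camera calls.

## Working session

There is one attempt and no reset: what is moved stays moved. The work goes in short steps, Python scripts to look and compute and a shell command to move; the robot and the scene stay as the last step left them, time stands still between calls to the robot, and variables do not carry over. Pictures are saved under pics/ and viewed, at most 10 in all, crops included, and the job is handed in when it is done.

```bash
mkdir -p pics; ls; python3 - <<'E'
from bench import status, eyes, r
import cv2, pickle
s=status.sense(); print(s)
d={n:eyes.snapshot(n) for n in("side","top","wrist")}
pickle.dump(d,open("snap0.pkl","wb"))
for n in d:
    cv2.imwrite(f"pics/{n}0.png",d[n]["img"][:,:,::-1]); print(n,d[n]["mtx"].tolist(),(-d[n]["R"].T@d[n]["t"]).round(), d[n]["R"].round(2).tolist())
E
```

```text
pics
{'time': 0.0, 'joint_pos': array([ 6.98192683e+01,  7.51365494e+00,  8.53311795e+01,  1.02737009e-03,
        8.72618694e+01, -4.89067154e+00]), 'qd': array([-0.00362257,  0.0433399 , -0.11976742, -0.04943745, -0.12424491,
        0.14425363]), 'joint_efforts': array([ 2.78989082e-04, -5.69380045e+01, -5.00567901e+01, -4.11064650e-05,
        1.39588426e-02,  8.96554894e-06]), 'tool_pos': array([157.95766605, 578.1960138 , 201.74142576]), 'tcp_rot': array([-1.79893772e+02, -1.01193685e-02,  1.64709880e+02]), 'ft_force': array([-0.03843498, -0.6060875 ,  0.29975672]), 'wrist_torque': array([-0.01128501,  0.07371377,  0.03821104]), 'grip_force': 0.0, 'finger_gap': 85.59284653281941}
side [[490.48914159193924, 0.0, 256.08724355087344], [0.0, 490.48914159193924, 198.9434842337076], [0.0, 0.0, 1.0]] [ 350. 1002.  607.] [[-0.98, -0.18, 0.01], [-0.08, 0.39, -0.92], [0.17, -0.9, -0.39]]
top [[459.03203224138065, 0.0, 261.13781501467395], [0.0, 459.03203224138065, 197.67613330612926], [0.0, 0.0, 1.0]] [ 417.  -48. 1315.] [[0.01, -1.0, 0.0], [-1.0, -0.01, -0.1], [0.1, -0.0, -1.0]]
wrist [[280.45746526475034, 0.0, 253.83826913862043], [0.0, 280.45746526475034, 192.1825806043242], [0.0, 0.0, 1.0]] [ 78. 599. 373.] [[0.26, 0.96, -0.0], [0.91, -0.25, 0.32], [0.31, -0.09, -0.95]]
```

View pics/side0.png

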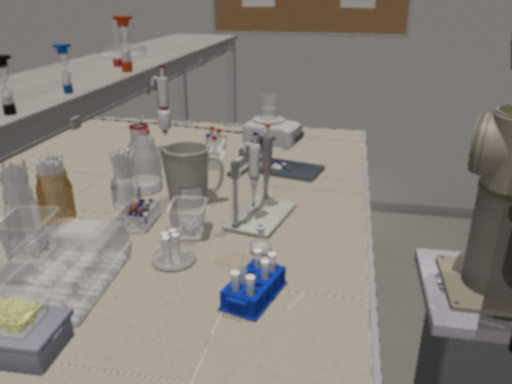

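View pics/top0.png

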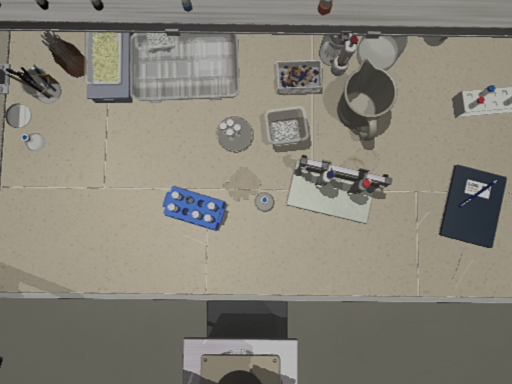

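The side view shows the stand near (262,180), the flask at (261,245) and the rack at (254,290). The top view shows the red button at (367,184), the blue one at (330,175), the flask at (264,202) and the rack at (195,208). I'll zoom in on both.

```bash
python3 - <<'E'
import cv2, pickle,numpy as np
d=pickle.load(open("snap0.pkl","rb"))
a=cv2.resize(d["top"]["img"][145:235,155:400],None,fx=3.2,fy=3.2,interpolation=cv2.INTER_CUBIC)
b=cv2.resize(d["side"]["img"][110:320,205:325],None,fx=2.8,fy=2.8,interpolation=cv2.INTER_CUBIC)
cv2.imwrite("pics/topc.png",a[:,:,::-1]);cv2.imwrite("pics/sidec.png",b[:,:,::-1])
E
```

```text
(no output)
```

View pics/topc.png

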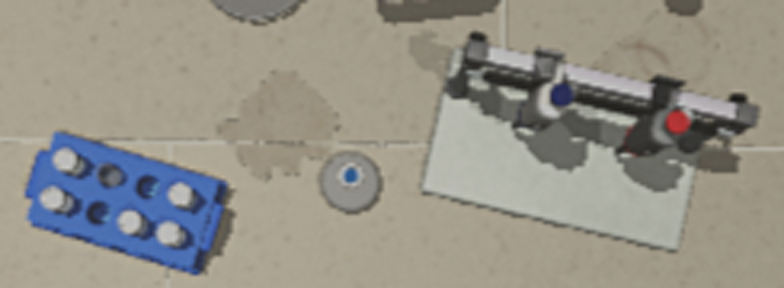

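View pics/sidec.png

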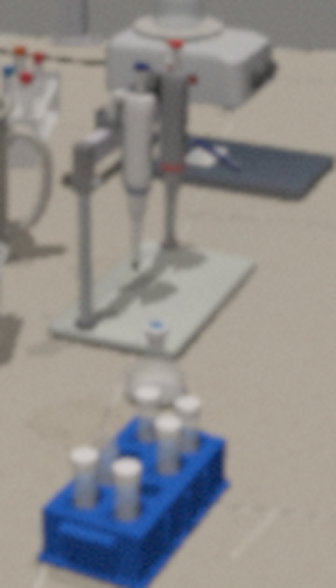

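The top crop shows the red button at (677,122), the blue one at (561,95), the rail posts at (476,50) and (746,112), and the flask at (350,180). Five white caps are visible. The open vial is the clear ring at (111,175), and the bores at (148,187) and (97,213) are empty.

```bash
cat > h.py <<'E'
import numpy as np, cv2
def back(c,uv,z):
    "pixel -> world point on plane z"
    C=-c["R"].T@c["t"]; d=c["R"].T@np.linalg.solve(c["mtx"],[uv[0],uv[1],1.]); return C+d*(z-C[2])/d[2]
def proj(c,X):
    p=c["mtx"]@(c["R"]@np.asarray(X,float)+c["t"]); return p[:2]/p[2]
def tri(cs,uvs):
    P=[c["mtx"]@np.c_[c["R"],c["t"]] for c in cs]
    X=cv2.triangulatePoints(P[0],P[1],np.array(uvs[0],float),np.array(uvs[1],float))[:,0]; return X[:3]/X[3]
E
python3 - <<'E'
from h import *; import pickle
np.set_printoptions(precision=1,suppress=True)
d=pickle.load(open("snap0.pkl","rb")); T,S=d["top"],d["side"]
px=lambda u,v:(155+(u+.5)/3.2-.5,145+(v+.5)/3.2-.5)
sx=lambda u,v:(205+(u+.5)/2.8-.5,110+(v+.5)/2.8-.5)
for n,u,v,z in [("red",677,122,265),("blue",561,95,265),("postL",476,50,201),("postR",746,112,201),("base1",422,191,15),("base2",679,250,15),("flaskstop",350,175,71),("open",111,175,81)]:
    print(n,back(T,px(u,v),z))
caps=np.array([back(T,px(*p),84)[:2] for p in [(68,160),(182,193),(55,198),(130,221),(170,233)]]); print(caps)
# grid fit: rows along a (0..3), two rows
ij=np.array([(0,0),(3,0),(0,1),(2,1),(3,1)])*34.
A,_=cv2.estimateAffinePartial2D(ij,caps); print("sx",A)
A2,_=cv2.estimateAffine2D(ij,caps);print(A2)
for k in [(1,0),(2,0),(1,1)]: print(k,A2@[k[0]*34,k[1]*34,1])
print("tri red",tri([T,S],[px(677,122),sx(175,45)]),"blue",tri([T,S],[px(561,95),sx(141,68)]))
print("redtip side z50",back(S,sx(170,247),50))
W=d["wrist"]; print("wrist proj",proj(W,back(T,px(111,175),81)),proj(W,back(T,px(677,122),265)))
E
```

```text
red [ 558.  -293.6  265. ]
blue [ 576.8 -210.   265. ]
postL [ 620.7 -154.7  201. ]
postR [ 574.9 -361.6  201. ]
base1 [ 527.3 -124.7   15. ]
base2 [ 477.3 -352.5   15. ]
flaskstop [535.6 -60.1  71. ]
open [532.4 141.5  81. ]
[[544.4 177.5]
 [517.6  81. ]
 [512.2 187.5]
 [493.6 124.1]
 [483.9  90.4]]
sx [[ -0.3   0.9 480. ]
 [ -0.9  -0.3 197.3]]
[[ -0.3  -1.  544.8]
 [ -0.9   0.3 177.6]]
(1, 0) [535.6 145.4]
(2, 0) [526.4 113.2]
(1, 1) [502.7 155.5]
tri red [ 560.  -294.2  261.7] blue [ 578.4 -210.6  260.5]
redtip side z50 [ 562.3 -286.9   50. ]
wrist proj [ 56.7 459.6] [-373.8  727.9]
```

View pics/wrist0.png

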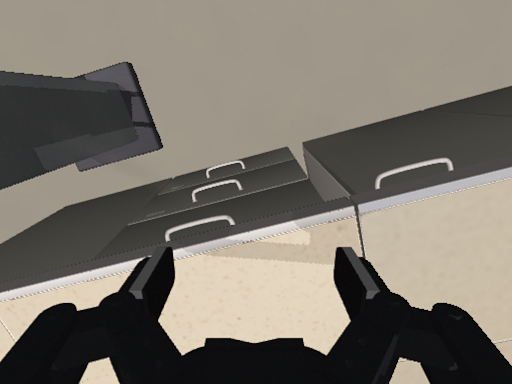

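```bash
cat >> h.py <<'E'
from scipy.spatial.transform import Rotation as Ro
def rel(pos0,rpy0,pos1,rpy1):
    "shift (cm) and rotvec (rad) of pose1 in tool axes of pose0"
    a=Ro.from_euler("xyz",rpy0,degrees=True); b=Ro.from_euler("xyz",rpy1,degrees=True)
    return np.r_[a.inv().apply(np.subtract(pos1,pos0))/10,(a.inv()*b).as_rotvec()].round(3)
E
python3 - <<'E'
from h import *
p0,r0=[158.165,578.782,202.792],[180,0,164.71]
print(rel(p0,r0,[500.4,-280.8,320],[180,0,167.5]))
E
```

```text
[-5.5680e+01 -7.3891e+01 -1.1721e+01  0.0000e+00  0.0000e+00 -4.9000e-02]
```

```bash
python3 -m handwheel '{"series": [[[-4,-3.6,-1,0,0,0,0.7],[-8.5,-7.5,-2,0,0,0,0.7],[-12.5,-11.5,-3,0,0,0,0.7],[-16.5,-15,-4,0,0,0,0.7],[-20.5,-19,-5,0,0,0,0.7],[-25,-23,-6,0,0,-0.02,0.7],[-29,-26.5,-7,0,0,-0.03,0.7],[-33,-30,-8,0,0,-0.049,0.7],[-37.6,-34,-9,0,0,-0.049,0.7],[-40,-38,-9.5,0,0,-0.049,0.7],[-41.5,-42,-10,0,0,-0.049,0.7],[-43,-46,-10.3,0,0,-0.049,0.7]]]}' && python3 -m handwheel '{"series": [[[-2,-4,-0.2,0,0,0,0.7],[-4,-8,-0.4,0,0,0,0.7],[-5.5,-12.5,-0.6,0,0,0,0.7],[-7.5,-17,-0.9,0,0,0,0.7],[-9.5,-21.5,-1.1,0,0,0,0.7],[-11.5,-25.5,-1.3,0,0,0,0.7],[-14,-27.3,-1.4,0,0,0,0.7],[-14,-27.3,-1.4,0,0,0,0.7],[-14,-27.3,-1.4,0,0,0,0.7],[-14,-27.3,-1.4,0,0,0,0.7]]]}'
python3 - <<'E'
from bench import status, eyes
import cv2, pickle
s=status.sense(); print(s["time"],s["tool_pos"],s["tcp_rot"],s["finger_gap"])
W=eyes.snapshot("wrist"); pickle.dump(W,open("w1.pkl","wb")); cv2.imwrite("pics/w1.png",W["img"][:,:,::-1])
E
```

```text
time: 1.65
tool_pos: [451.7, 20.2, 305.8]
tcp_rot: [180.0, -0.0, 167.5]
ft_force: [0.8, -0.1, -0.5]
finger_gap: 59.8
grip_force: 0.0
time: 2.9
tool_pos: [529.2, -274.3, 320.2]
tcp_rot: [-180.0, 0.0, 167.6]
ft_force: [-0.4, -0.2, -0.4]
finger_gap: 60.2
grip_force: 0.0
2.9 [ 529.19521793 -274.28903673  320.15041747] [-1.79998300e+02  1.79702513e-02  1.67568001e+02] 60.20703157758966
```

View pics/w1.png

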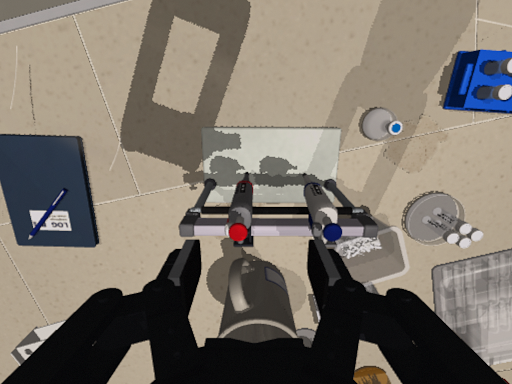

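The wrist view shows the red button at (238,232), the blue button at (332,232), and the rail running level at row ~228 from (185,228) to (373,228). Yaw therefore looks aligned. Next I'll measure these precisely.

```bash
python3 - <<'E'
from h import *; import pickle
np.set_printoptions(precision=1,suppress=True)
d=pickle.load(open("snap0.pkl","rb")); W=pickle.load(open("w1.pkl","rb"));T,S=d["top"],d["side"]
def cen(c,box,red):
    u0,v0,u1,v1=box; im=c["img"][v0:v1,u0:u1].astype(int); R,G,B=im[...,0],im[...,1],im[...,2]
    m=((R>120)&(R>2*G)) if red else ((B>60)&(B>1.7*R))
    n,l,st,ce=cv2.connectedComponentsWithStats(m.astype(np.uint8)); k=1+st[1:,4].argmax(); return ce[k]+[u0,v0],st[k]
for red,bw,bt in((1,(215,200,262,252),(355,170,380,195)),(0,(310,205,355,252),(318,165,342,188))):
    w,sw=cen(W,bw,red); t,s_=cen(T,bt,red); print(w,sw,t,s_)
    print(" wrist@264",back(W,w,264)," top@264",back(T,t,264)," tri",tri([W,T],[w,t]))
# rail edge angle in wrist: bright rail top
g=cv2.cvtColor(W["img"],cv2.COLOR_RGB2GRAY)
pts=[]
for u in list(range(260,315,3)):
    col=W["img"][215:250,u].astype(float).sum(1); k=np.where(col>430)[0]
    pts.append((u,k.min()+215,k.max()+215))
print(pts[::4])
p=np.array(pts); 
for j in(1,2):
    q=np.median(p[:,j]); a=np.polyfit(p[:,0],p[:,j],1); A,B=[back(W,(u,np.polyval(a,u)),200) for u in(190,370)]; e=B-A; print(A,B,np.degrees(np.arctan2(-e[0],e[1])))
print([back(W,u,201) for u in ((187,229),(371,229))])
for z,uv in((84,(505,93)),): print(back(W,uv,84))
E
```

```text
[237.5 232.4] [ 14  24  18  17 247] [366.3 182.9] [ 8 10  8  7 37]
 wrist@264 [ 557.6 -296.7  264. ]  top@264 [ 557.8 -294.   264. ]  tri [ 558.3 -295.3  261.5]
[332.5 232.6] [ 14  20  18  17 230] [330.1 174.3] [10  6  5  7 28]
 wrist@264 [ 576.2 -213.2  264. ]  top@264 [ 577.1 -210.5  264. ]  tri [ 578.1 -211.5  259.2]Traceback (most recent call last):
  File "<stdin>", line 16, in <module>
    return umr_minimum(a, axis, None, out, keepdims, initial, where)
ValueError: zero-size array to reduction operation minimum which has no identity
```

```bash
python3 -m handwheel '{"series": [[[-1.7,-0.7,0,0,0,0,0.7],[-3.3,-1.44,0,0,0,0,0.7],[-3.3,-1.44,2,0,0,0,0.7],[-3.3,-1.44,4,0,0,0,0.7],[-3.3,-1.44,6,0,0,0,0.7],[-3.3,-1.44,8,0,0,0,0.7],[-3.3,-1.44,9.5,0,0,0,0.7],[-3.3,-1.44,10.7,0,0,0,0.7],[-3.3,-1.44,11.5,0,0,0,0.7],[-3.3,-1.44,11.9,0,0,0,0.7],[-3.3,-1.44,11.9,0,0,0,0.7],[-3.3,-1.44,11.9,0,0,0,0.7]]]}'
python3 - <<'E'
from bench import status, eyes
import cv2, pickle
W=eyes.snapshot("wrist"); S=eyes.snapshot("side"); pickle.dump((W,S),open("w2.pkl","wb"))
a=cv2.resize(W["img"][150:340,140:380],None,fx=1.6,fy=1.6,interpolation=cv2.INTER_CUBIC)
b=cv2.resize(S["img"][90:260,200:320],None,fx=2.4,fy=2.4,interpolation=cv2.INTER_CUBIC)
h=max(a.shape[0],b.shape[0]); f=lambda x:cv2.copyMakeBorder(x,0,h-x.shape[0],0,0,cv2.BORDER_CONSTANT)
cv2.imwrite("pics/w2.png",cv2.hconcat([f(a),f(b)])[:,:,::-1])
E
```

```text
time: 4.45
tool_pos: [558.8, -296.5, 201.5]
tcp_rot: [-180.0, 0.1, 167.5]
ft_force: [0.4, -0.4, -0.6]
finger_gap: 60.0
grip_force: 0.0
```

View pics/w2.png

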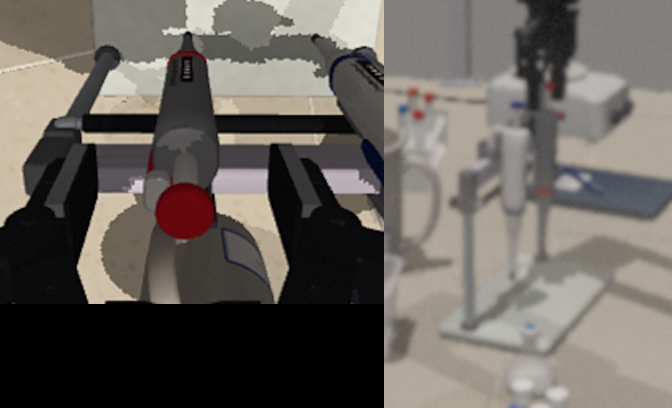

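The red button at crop (185,212) sits midway between the pads (97 and 272), and the fingers straddle the handle. I'll close the gripper now.

```bash
python3 -m handwheel '{"series": [[[0,0,0,0,0,0,0.5],[0,0,0,0,0,0,0.35],[0,0,0,0,0,0,0.2],[0,0,0,0,0,0,0.1],[0,0,0,0,0,0,0.1],[0,0,0,0,0,0,0.1],[0,0,0,0,0,0,0.1],[0,0,0,0,0,0,0.1]]]}' 45
```

```text
time: 5.55
tool_pos: [558.6, -296.2, 201.1]
tcp_rot: [180.0, 0.0, 167.5]
ft_force: [-1.2, 2.3, 5.4]
finger_gap: 20.1
grip_force: 43.5
```

```bash
python3 -m handwheel '{"series": [[[0,0,-0.3,0,0,0,0.1],[0,0,-0.6,0,0,0,0.1],[0,0,-1.0,0,0,0,0.1],[0,0,-1.0,0,0,0,0.1]]]}'
python3 - <<'E'
from bench import status, eyes
import cv2, pickle
W=eyes.snapshot("wrist"); S=eyes.snapshot("side"); pickle.dump((W,S),open("w3.pkl","wb"))
a=cv2.resize(W["img"][150:340,140:380],None,fx=1.6,fy=1.6,interpolation=cv2.INTER_CUBIC)
b=cv2.resize(S["img"][90:260,200:320],None,fx=2.4,fy=2.4,interpolation=cv2.INTER_CUBIC)
h=max(a.shape[0],b.shape[0]); f=lambda x:cv2.copyMakeBorder(x,0,h-x.shape[0],0,0,cv2.BORDER_CONSTANT)
cv2.imwrite("pics/w3.png",cv2.hconcat([f(a),f(b)])[:,:,::-1])
E
```

```text
time: 6.05
tool_pos: [558.5, -296.5, 211.3]
tcp_rot: [-180.0, 0.0, 167.5]
ft_force: [-0.3, -0.5, -0.7]
finger_gap: 19.8
grip_force: 42.8
```

View pics/w3.png

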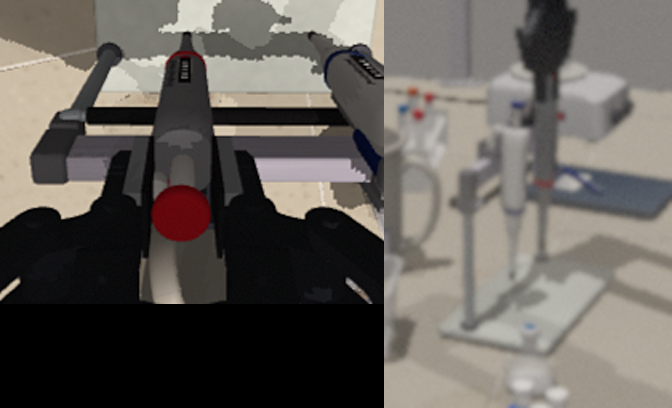

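The pipette is clamped between the pads, the button at crop (181,213) is centred, and it rises upright with the hand. Next I'll lift clear and back away from the rail.

```bash
python3 -m handwheel '{"series": [[[0,0,-1.5,0,0,0,0.1],[0,0,-3.2,0,0,0,0.1],[0,0,-4.8,0,0,0,0.1],[0,0,-6,0,0,0,0.1],[0,0,-6.5,0,0,0,0.1],[1,0,-6.5,0,0,0,0.1],[3,0,-6.5,0,0,0,0.1],[5,0,-6.5,0,0,0,0.1],[7,0,-6.5,0,0,0,0.1],[9,0,-6.5,0,0,0,0.1],[10,0,-6.5,0,0,0,0.1],[10,0,-6.5,0,0,0,0.1]]]}'
python3 - <<'E'
from h import *; from bench import status, eyes; import pickle
np.set_printoptions(precision=2,suppress=True)
s=status.sense(); print(s["tool_pos"],s["tcp_rot"],s["finger_gap"])
d=pickle.load(open("snap0.pkl","rb")); 
for n in("top","side","wrist"): d[n+"2"]=eyes.snapshot(n)
pickle.dump(d,open("snap2.pkl","wb"))
print("to above vial", rel(s["tool_pos"],s["tcp_rot"],[534,143.5,276],[180,0,167.5]), rel(s["tool_pos"],s["tcp_rot"],[450,-60,276],[180,0,167.5]))
E
```

```text
time: 7.65
tool_pos: [460.3, -274.6, 275.6]
tcp_rot: [180.0, -0.0, 167.5]
ft_force: [-0.7, -0.1, -0.6]
finger_gap: 19.5
grip_force: 42.7
[ 460.32 -274.59  275.61] [180.    -0.   167.49] 19.47958046050137
to above vial [ 1.86 42.41 -0.04  0.   -0.   -0.  ] [ 5.65 20.73 -0.04  0.   -0.   -0.  ]
```

```bash
python3 -m handwheel '{"series": [[[0.2,1.5,0,0,0,0,0.1],[0.4,4.5,0,0,0,0,0.1],[0.6,8.5,0,0,0,0,0.1],[0.8,13,0,0,0,0,0.1],[1,17.5,0,0,0,0,0.1],[1.2,22,0,0,0,0,0.1],[1.4,26.5,0,0,0,0,0.1],[1.6,30.5,0,0,0,0,0.1],[1.8,33.5,0,0,0,0,0.1],[1.86,35.5,0,0,0,0,0.1],[1.86,36.5,0,0,0,0,0.1],[1.86,36.5,0,0,0,0,0.1]]]}'
python3 -m handwheel '{"series": [[[0,0,0,0,0,0,0.1],[0,0,0,0,0,0,0.1]]]}'
python3 - <<'E'
from h import *; from bench import status, eyes; import pickle
s=status.sense(); print(s["tool_pos"],s["tcp_rot"],s["finger_gap"])
d={n:eyes.snapshot(n) for n in("top","side","wrist")}; pickle.dump((s,d),open("snap3.pkl","wb"))
for X in ([533,142,81],[s["tool_pos"][0],s["tool_pos"][1],s["tool_pos"][2]-151]): print([proj(d[n],X).round(0) for n in d])
a=d["wrist"]["img"]; b=cv2.resize(d["side"]["img"][170:320,190:310],None,fx=2.4,fy=2.4,interpolation=cv2.INTER_CUBIC)
b=cv2.copyMakeBorder(b,0,384-b.shape[0],0,0,cv2.BORDER_CONSTANT)
cv2.imwrite("pics/w4.png",cv2.hconcat([a,b])[:,:,::-1])
E
```

```text
time: 9.3
tool_pos: [521.4, 86.4, 275.6]
tcp_rot: [-180.0, -0.0, 167.6]
ft_force: [-0.3, -0.7, -1.0]
finger_gap: 19.8
grip_force: 42.7
time: 9.55
tool_pos: [521.6, 85.0, 275.8]
tcp_rot: [-180.0, 0.0, 167.5]
ft_force: [-0.5, -0.6, -0.8]
finger_gap: 19.8
grip_force: 42.7
[521.57180752  84.98178865 275.84013614] [-1.79991971e+02  6.14070836e-03  1.67460405e+02] 19.754828653489067
[array([189., 199.]), array([245., 265.]), array([298., 162.])]
[array([208., 202.]), array([255., 234.]), array([255., 171.])]
```

View pics/w4.png

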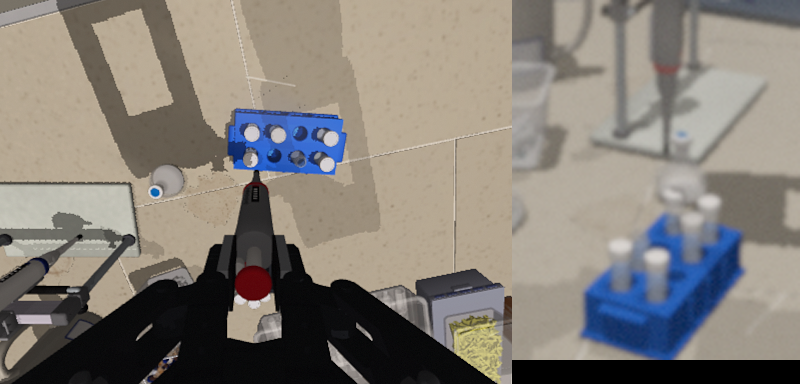

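The wrist view shows the open vial as a clear ring at (298,157), the pipette tip at about (256,172), and caps at (251,133), (279,134), (331,138), (251,158) and (327,163). The pipette hangs straight. I'll refine the vial position from the caps.

```bash
python3 - <<'E'
from h import *; import pickle
from scipy.optimize import least_squares
np.set_printoptions(precision=1,suppress=True)
s,d=pickle.load(open("snap3.pkl","rb")); d0=pickle.load(open("snap0.pkl","rb"))
def blobs(c,seeds,R,thr):
    im=c["img"].astype(int); m=((im.min(2)>thr)&(im.max(2)-im.min(2)<28)).astype(np.uint8); out=[]
    V,U=np.mgrid[:384,:512]
    for u,v in seeds:
        for _ in range(4):
            k=m*((U-u)**2+(V-v)**2<R*R); n=k.sum()
            if n: u,v=(U*k).sum()/n,(V*k).sum()/n
        out.append((u,v,n))
    return np.array(out)
ij=np.array([(0,0),(3,0),(0,1),(2,1),(3,1)])
px=lambda u,v:(155+u/3.2,145+v/3.2)
for n,c,seeds,R in (("wrist",d["wrist"],[(327,163),(251,158),(331,138),(279,134),(251,133)],10),("top0",d0["top"],[px(68,160),px(182,193),px(55,198),px(130,221),px(170,233)],4.5)):
    b=blobs(c,seeds,R,130); print(n,b.tolist())
    W=np.array([back(c,q[:2],83)[:2] for q in b])
    f=lambda p:((p[:2]+34*(ij[:,:1]-1.5)*[np.sin(p[2]),-np.cos(p[2])]-34*(ij[:,1:]-.5)*[np.cos(p[2]),np.sin(p[2])])-W).ravel()
    q=least_squares(f,[515,130,-.25],loss="soft_l1",f_scale=2).x
    print("rack",q[:2],np.degrees(q[2]),"res",f(q))
    o=q[:2]+34*(-.5)*np.array([np.sin(q[2]),-np.cos(q[2])])+17*np.array([np.cos(q[2]),np.sin(q[2])]); print("open bore",o, "ring px->",back(c,(298,157) if n=="wrist" else px(111,175),81))
im=d["wrist"]["img"]; print(cv2.cvtColor(im,cv2.COLOR_RGB2GRAY)[162:186,246:268])
E
```

```text
wrist [[326.8362573099415, 164.18713450292398, 171.0], [252.9418604651163, 160.38372093023256, 86.0], [330.3641304347826, 138.21195652173913, 184.0], [277.95604395604397, 135.01098901098902, 182.0], [251.42, 132.73, 200.0]]
rack [513.5 134.3] -15.669168384216457 res [-0.2  0.6 -1.5 -3.1  0.   0.7  0.3  0.3  1.3  0.2]
open bore [534.4 146.1] ring px-> [526.5 142.7  81. ]
top0 [[175.0, 194.5, 38.0], [211.0, 205.4102564102564, 39.0], [171.0, 206.5897435897436, 39.0], [195.12820512820514, 213.87179487179486, 39.0], [207.1578947368421, 217.47368421052633, 38.0]]
rack [514.3 136.2] -16.219257709179754 res [-0.   0.3 -0.  -0.   0.1 -0.   0.  -0.  -0.1 -0.2]
open bore [535.4 147.8] ring px-> [531.5 140.6  81. ]
[[136 137 134 134 133 128 193 215 213 210 218 151  81  80  82  85  92  97
   97  97  97  98]
 [134 134 135 134 132 153 201 214 215 210 198 128  74  79  83  91  93  94
   93  94  94  96]
 [134 134 133 131 129 196 217 215 217 206 135  79  82  82  88  92  92  93
   93  93  90  89]
 [122 158 166 162 160 197 216 218 205 145  89  87  92  92  93  92  91  93
   93  94  84  77]
 [ 90 175 196 1
[... 1145 characters left out ...]
1  39  36  43 154 182 185 186
  187 187 198 201]
 [175 175 175 176 178 177 100  35  41  42  40  39  37  26 148 195 208 198
  198 195 192 182]
 [175 174 174 176 184 150  74  37  40  40  40  38  38  28 120 181 199 168
  166 160 149 161]
 [180 181 187 181 173 107  42  41  40  39  40  39  38  33  60 106 158 169
  169 169 168 170]
 [198 201 196 161  80  27  30  30  30  30  29  31  30  32  33  68 134 167
  170 169 163 161]
 [192 191 132  51  21  21  27  28  28  28  29  30  29  26  25  21  59 127
  155 166 151 139]
 [108  77  37  33  37  36  34  35  34  33  34  34  35  37  35  30  23  33
   89 139 147 143]
 [ 62  28  39  40  39  40  30  26  23  23  23  27  29  38  38  37  35  30
   20  57 120 143]]
```

```bash
python3 - <<'E'
from h import *; import pickle
from scipy.optimize import least_squares
np.set_printoptions(precision=2,suppress=True)
s,d=pickle.load(open("snap3.pkl","rb")); c=d["wrist"]
print("tip wrist",back(c,(256.2,170.5),124.8),"expected",s["tool_pos"][:2]+2.4*np.array([.216,.976]))
ij=np.array([(0,0),(0,1),(2,1),(3,1)])
b=np.array([(326.84,164.19),(330.36,138.21),(277.96,135.01),(251.42,132.73)])
for z in(81,84):
    W=np.array([back(c,q,z)[:2] for q in b])
    f=lambda p:((p[:2]+34*(ij[:,:1]-1.5)*[np.sin(p[2]),-np.cos(p[2])]-34*(ij[:,1:]-.5)*[np.cos(p[2]),np.sin(p[2])])-W).ravel()
    q=least_squares(f,[515,130,-.25]).x
    o=q[:2]-17*np.array([np.sin(q[2]),-np.cos(q[2])])+17*np.array([np.cos(q[2]),np.sin(q[2])]); print(z,q,f(q),"open",o, proj(c,[*o,81]))
    for n in("top","side"): print(n,proj(d[n],[*o,81]))
E
```

```text
tip wrist [521.39  86.89 124.8 ] expected [522.09  87.32]
81 [513.36 134.02  -0.29] [-0.39 -0.47  0.15 -0.01 -0.23  0.16  0.47  0.31] open [534.46 145.55] [301.1  162.33]
top [187.86 198.57]
side [243.76 265.66]
84 [512.81 133.68  -0.29] [-0.09 -0.19  0.18  0.34 -0.35 -0.02  0.26 -0.14] open [533.91 145.2 ] [300.77 161.99]
top [187.99 198.78]
side [244.06 265.6 ]
```

```bash
python3 -m handwheel '{"series": [[[0,0.8,0,0,0,0,0.1],[0,2,0,0,0,0,0.1],[0,3.5,0,0,0,0,0.1],[0.04,4.8,0,0,0,0,0.1],[0.04,5.7,0,0,0,0,0.1],[0.04,5.97,0,0,0,0,0.1],[0.04,5.97,0.8,0,0,0,0.1],[0.04,5.97,1.8,0,0,0,0.1],[0.04,5.97,2.4,0,0,0,0.1],[0.04,5.97,2.4,0,0,0,0.1],[0.04,5.97,2.4,0,0,0,0.1],[0.04,5.97,2.4,0,0,0,0.1]]]}'
python3 - <<'E'
from h import *; from bench import status, eyes; import pickle
s=status.sense(); print(s["tool_pos"],s["tcp_rot"],s["finger_gap"])
d={n:eyes.snapshot(n) for n in("side","wrist")}; pickle.dump((s,d),open("snap4.pkl","wb"))
z=s["tool_pos"][2]-151
for X in ([534,145.3,81],[534,145.3,z]): print([proj(d[n],X).round(1) for n in d])
a=cv2.resize(d["wrist"]["img"][115:200,200:300],None,fx=5,fy=5,interpolation=cv2.INTER_CUBIC)
b=cv2.resize(d["side"]["img"][220:305,215:274],None,fx=5,fy=5,interpolation=cv2.INTER_CUBIC)
cv2.imwrite("pics/w5.png",cv2.hconcat([a,b])[:,:,::-1])
E
```

```text
time: 11.2
tool_pos: [534.3, 144.1, 252.3]
tcp_rot: [180.0, 0.0, 167.5]
ft_force: [1.2, -0.4, 0.5]
finger_gap: 19.8
grip_force: 42.7
[534.30864131 144.06599928 252.26155299] [1.79984082e+02 4.10209190e-02 1.67517821e+02] 19.832546976877605
[array([244. , 265.6]), array([255.6, 166.4])]
[array([244. , 257.1]), array([255.7, 170.5])]
```

View pics/w5.png

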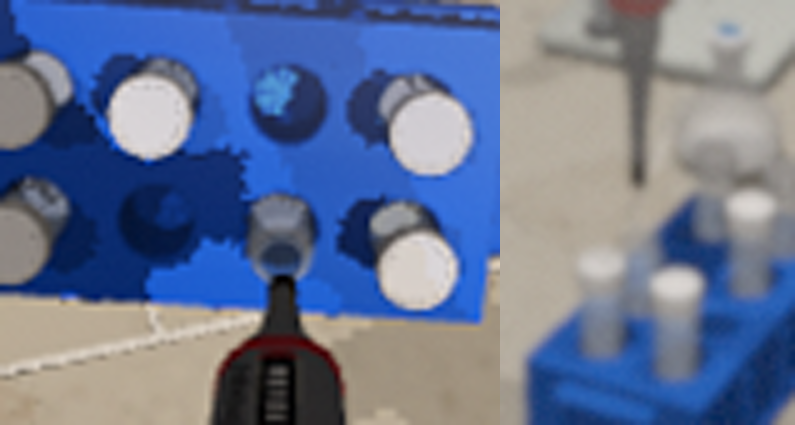

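The wrist crop shows the open vial directly ahead of the tip: glass x 247–317, mouth near (281,250), tip end at (282,278). The side crop shows the tip at (638,185) and the clear vial below at about x=643. The tip may be 1–2 mm too far in +x, so I'll check the glass outline numerically.

```bash
python3 - <<'E'
import numpy as np,pickle
s,d=pickle.load(open("snap4.pkl","rb")); np.set_printoptions(linewidth=200)
w=d["wrist"]["img"].astype(int); print("wrist R-B rows150-175 cols244-268"); print((w[...,2]-w[...,0])[150:176,244:269])
print("gray");print(w.sum(2)[158:176,244:269]//3)
i=d["side"]["img"].astype(int); print("side B-R rows254-290 cols232-256");print((i[...,2]-i[...,0])[254:290,230:258])
print("side gray tip");print(i.sum(2)[250:272,236:252]//3)
E
```

```text
wrist R-B rows150-175 cols244-268
[[ 95  95  95  92 142 171 172 171 170 170 170 170 169 170 155 146 146 147 146 146 144 146 145 145 144]
 [ 96  95  94  92  86 156 174 173 172 171 172 172 172 172 155 148 147 147 147 148 146 146 146 146 145]
 [ 96  93  94  92  87 140 169 173 174 176 172 169 169 171 163 152 149 147 148 148 148 147 145 146 147]
 [ 95  96  94  93 121 127 165 175 161 153 118 107 110 127 155 151 149 151 149 148 147 147 148 147 147]
 [ 97  97  95  94 147 164 164 140  83  46  21  14  10  21  55  70 119 148 149 150 149 148 147 148 149]
 [ 96  97  96  97  95  90  68  41  23  21  23  24  21  22  16  12  40  99 146 152 151 149 148 147 149]
 [ 97  97  99  99  96  92  53  27  23  26  26  27  26  25  22  22  19  36 127 151 150 149 150 149 150]
 [ 98  97  97  98  92  85  41  23  25  26  25  26  26  26  27  26  21  29  90 144 152 151 151 151 154]
 [ 97  99  99 100  83  49  24  24  26  25  26  26  25  24  25  25  23  26  45 129 151 152 150 139 134]
 [ 98  98  97  97  87  49  20  21  25  26  24  22  23  24  24  26  22  21  35 110 148 152 153 121  73]
 [ 99  98  98  94 101  59  18  19  2
[... 4486 characters left out ...]
 164 166 162 159 146 130 105]
 [169 168 165 165 160 163 166 168 166 165 163 157 148 126 104  87]
 [167 166 165 163 162 161 167 166 168 163 162 149 127 102  81  72]
 [164 165 165 165 164 165 166 167 167 161 151 133 106  83  64  63]
 [166 166 164 166 166 163 163 164 161 153 135 112  82  70  60  60]
 [165 165 163 162 160 160 159 157 151 138 117  93  74  63  60  60]
 [166 163 158 157 155 156 155 151 144 128 109  88  70  58  58  57]
 [169 164 158 155 155 154 153 146 138 125 108  87  66  68  61  59]
 [177 170 164 159 155 153 150 144 138 129 112  91  75  67  66  64]
 [185 179 175 166 155 149 147 145 139 131 116  97  77  64  65  62]
 [191 191 186 173 156 147 145 145 140 132 118 100  81  68  68  64]]
```

```bash
python3 - <<'E'
from h import *; import pickle,sys
from scipy.optimize import least_squares
np.set_printoptions(linewidth=220,threshold=10**6,precision=1,suppress=True)
def arc(c,seed,z,r,lo):
    "fit a horizontal circle (height z, radius r) to the blue/non-blue border seen along rays from the seed, on the image-lower half"
    im=cv2.GaussianBlur(c["img"],(3,3),0).astype(np.float32); m=im[...,2]-im[...,0]; P=[]
    for a in np.radians(np.arange(lo[0],lo[1]+1,6)):
        rr=np.arange(3,12,.1); u=(seed[0]+rr*np.cos(a)).astype(np.float32)[None]; v=(seed[1]+rr*np.sin(a)).astype(np.float32)[None]
        q=cv2.remap(m,u,v,cv2.INTER_LINEAR)[0]; k=np.where(q>85)[0]
        if len(k): P.append(back(c,(u[0,k[0]],v[0,k[0]]),z)[:2])
    P=np.array(P); f=lambda p:np.hypot(*(P-p[:2]).T)-(p[2] if r is None else r)
    x0=[*P.mean(0)]+([9] if r is None else []); q=least_squares(f,x0,loss="soft_l1",f_scale=.7); return q.x,len(P),np.abs(f(q.x)).mean()
for nm in("snap3.pkl","snap4.pkl"):
    s,d=pickle.load(open(nm,"rb")); c=d["wrist"]
    if nm=="snap3.pkl":
        for sd in((326.8,164.2),(330.4,138.2),(278,135)): print("cap",arc(c,sd,84,10,(-10,190)))
        for r in(9,None): print("open",arc(c,(300.8,161),81,r,(-10,190)))
    else:
        for r in(9,None): print("open4",arc(c,(255.8,165),81,r,(-10,65)),arc(c,(255.8,165),81,r,(115,190)))
        print("tip",back(c,(256.1,171.2),101.3))
        i=d["side"]["img"].astype(int); print((i[...,2]-i[...,0])[262:286:2,234:258]); print(i.sum(2)[262:286:2,234:258]//3)
E
```

```text
cap (array([543.8, 177.8]), 33, np.float64(0.438334572777142))
cap (array([511.3, 187.1]), 30, np.float64(0.38499134870024304))
cap (array([492.8, 122.1]), 31, np.float64(0.4041773407225992))
open (array([530.8, 143.8]), 34, np.float64(0.5158770037126992))
open (array([530.1, 143.7,   9.5]), 34, np.float64(0.5319752497313447))
open4 (array([531.4, 145.2]), 13, np.float64(0.1444581385299762)) (array([531.3, 146.7]), 13, np.float64(0.30320117903134086))
open4 (array([528.3, 141.4,  13.7]), 13, np.float64(0.08181004816402197)) (array([524.6, 165.1,  28.3]), 13, np.float64(0.09402099902678693))
tip [535.  145.6 101.3]
[[-25 -25 -24 -24 -25 -24 -23 -22 -22 -22 -24 -26 -24 -21 -12   6  36  60  78  59  37  26  22  20]
 [-24 -23 -25 -25 -24 -24 -21 -18 -19 -20 -20 -15  -4  16  36  63  89  86  79  51  34  24  18  19]
 [-25 -24 -26 -25 -22 -20 -17 -15 -14 -12  -7   4  29  61  80  84  76  69  65  49  34  25  21  19]
 [-22 -22 -22 -22 -21 -17 -12  -9  -6   0   6  17  36  60  89  84  87  85  88  71  63  57  53  49]
 [-12 -13 -12 -13 -12  -8  -2   9  14  18  18  20  30  48  72  92  91  94  88  91 
[... 1199 characters left out ...]
7  67]
 [201 196 196 196 192 177 156 146 148 147 143 133 120 101  92  89  91  88  81  68  67  66  64  65]
 [199 199 195 189 176 157 143 137 140 140 141 145 151 163 175 183 184 181 173 157 126  95  73  69]
 [166 167 163 154 144 133 130 133 136 140 150 176 198 207 210 212 213 210 209 203 180 141  97  81]
 [154 153 150 145 138 130 124 127 129 132 140 158 180 196 203 208 207 205 200 188 164 130 100  92]
 [149 148 147 140 130 120 118 122 125 125 123 133 147 157 165 171 171 170 163 150 135 118 110 105]
 [137 139 135 132 123 116 114 116 123 120 122 125 137 145 152 153 152 151 145 137 123 109  94  93]
 [131 129 127 122 113 104  94  92  99 103 106 114 125 136 143 146 147 147 140 122 105  83  69  70]]
```

Profile analysis fits an open vial with an 18 mm body and a narrower neck: mouth at about (533.2,145.5), tip at (535.0,145.6). The side view also shows about 1.6 mm excess in +x. I'll correct this, lower by 10 mm, and check.

```bash
python3 -m handwheel '{"series": [[[0.1,-0.03,0.2,0,0,0,0.1],[0.16,-0.05,0.5,0,0,0,0.1],[0.16,-0.05,0.8,0,0,0,0.1],[0.16,-0.05,1,0,0,0,0.1],[0.16,-0.05,1,0,0,0,0.1],[0.16,-0.05,1,0,0,0,0.1],[0.16,-0.05,1,0,0,0,0.1],[0.16,-0.05,1,0,0,0,0.1]]]}'
python3 - <<'E'
from h import *; from bench import status, eyes; import pickle
np.set_printoptions(linewidth=200,threshold=10**6,precision=2,suppress=True)
s=status.sense(); print(s["tool_pos"],s["qd"],s["finger_gap"])
d={n:eyes.snapshot(n) for n in("side","wrist")}; pickle.dump((s,d),open("snap5.pkl","wb"))
print([proj(d[n],[533.2,145.5,z]) for z in(81,91) for n in d])
w=d["wrist"]["img"].astype(int); print(w.sum(2)[156:176,245:268]//3); print((w[...,2]-w[...,0])[156:176,245:268])
print(d["side"]["img"].sum(2,dtype=int)[254:272,234:256]//3)
E
```

```text
time: 12.3
tool_pos: [532.4, 143.9, 241.9]
tcp_rot: [180.0, 0.0, 167.5]
ft_force: [-0.4, 0.6, -0.3]
finger_gap: 19.9
grip_force: 42.7
[532.44 143.93 241.89] [ 0.02 -0.02  0.09 -0.1  -0.04 -0.02] 19.90216277435354
[array([244.36, 265.71]), array([256.1 , 169.27]), array([244.34, 261.5 ]), array([256.17, 171.33])]
[[ 57  57  57  56  53 107 120 115 112 109  99  88  91 106 100  98 107 109 108 107 108 108 108]
 [ 57  56  56  58  54  94 103 106  96 115 102  88  91 107  94  74  89 107 109 108 108 108 108]
 [ 56  54  56  56  53  49  80 116 125 125 109 100 106 114 119  82  66  92 107 108 108 109 110]
 [ 55  56  56  56  50  57 110 126 123 123 124 124 125 108 101 104  87  76  94 105 108 107 108]
 [ 54  57  55  55  46  57 105 124 123 123 123 124 123 125 115 121  98  61  65  97 110 108 107]
 [ 55  57  54  50  38  55  85 113 126 129 130 133 133 133 130 111  82  52  42  94 108 108 110]
 [ 54  55  56  47  34  55  70  98 125 142 143 144 143 141 126  91  71  56  40  89 108 108 110]
 [ 54  55  55  51  38  55  75  86 104 126 130 126 127 120  99  89  80  61  44  77 102 107 110]
 [ 64  54  54  68  48  58 
[... 3954 characters left out ...]
5 165 167 166 166 163 154 138 107  84  72  63  68  81 102 118]
 [167 167 165 167 164 165 164 162 162 164 164 156 140 116  88  64  61  60  62  77  97 117]
 [167 165 166 166 163 162 161 161 158 157 154 144 123  99  74  62  54  51  59  75  95 110]
 [167 167 169 165 159 157 157 158 154 151 143 129 112  91  71  61  56  56  58  61  84  97]
 [170 170 170 165 158 155 156 155 152 148 137 128 108  87  74  65  61  56  59  61  70  80]
 [176 179 177 170 164 159 155 153 150 144 137 126 110  90  74  66  67  61  60  61  67  74]
 [186 187 186 181 174 165 155 148 146 146 140 132 116  98  78  62  63  60  63  64  68  65]
 [193 194 196 193 188 174 155 148 148 147 143 134 120 103  79  68  65  68  64  61  63  68]]
```

```bash
python3 -c "
from bench import r,status
s=status.sense();print(s['time'],s['ft_force'],s['grip_force']);print(r.hand_in())"
```

```text
12.4 [ 0.5862748   0.24617408 -1.48053693] 42.666636392204964
the job is handed in; nothing more can be done
None
```

I handed the job in at 12.4 s: the red pipette is held upright and still, its tip about 10 mm above the open vial's mouth and centred to within about 1–2 mm by the camera measurements; no result was returned.

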